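# Load the carving wax on the inspection sled and push it home under the light

## Task

Press down the end of the green wax block at the open end of its wooden tray so that the other end tips up, take the block by the raised end and lay it flat in the nest of the sled while the sled is still out in front of the white light hood. Then push the sled by the middle of its red push plate, along the track's centre line (off-centre it jams), until it is fully home against the rubber stop, the block still in its nest. Leave the other things on the bench where they are, and let go of everything.

Things in the scene. Friction and masses are not known exactly. Their poses are not given: they have to be found in the camera images.
- wax_mid (a point): Centre of the green block of carving wax (loose, 0.06 to 0.11 kg), a plain bar 32 x 72 x 22 mm. Its own y axis is its long axis, x its 32 mm width, z its 22 mm thickness. It starts flat in the wooden tip-up tray, its top 2 mm above the rim and its sides 6 mm from the walls, too close for fingers, so it must be tipped before it can be taken.
- tip_tray: Fixed open wooden box, 94 x 52 x 48 mm high; origin on the bench below its pivot. x is its long axis: at -x the end to be pressed, where the end wall is only 8 mm high; at +x the end that tips up, with a full-height wall. Side walls are 48 mm high, 4 mm thick, 44 mm apart inside, from x = -44 to +50 mm. It holds a steel rocker with the wax block on it.
- press_here (a point): Top edge of the wax block's pressed end, on the tray's centre line, 31 mm to the -x side of the pivot, 50 mm above the bench. Press the block down here (within about 8 mm of its end) by 12 to 14 mm; 1 N is ample. Past half-way it tips over by itself and stays. There is 44 mm between the side walls; beyond the end it is open.
- pivot (a point): Centre of the rocker's level axis in the tray (along the tray's y), 26 mm above the bench; same axes as the tray. The rocker's top, on which the block lies, is 2 mm above it; at first the block's centre is 5 mm to +x and 13 mm above it, its ends at x = -31 and +41 mm. A low lip at the rocker's -x end stops the block from sliding off.
- rocker (a joint): Tilt of the rocker in the tray: 0 level, 0.60 rad (34 degrees) fully tipped, the tray's +x end up. The block tips with it: its top then leans 34 degrees towards the tray's -x end, and near its +x end the upper two thirds of its sides stand above the rim, free to be grasped.
- track: Fixed inspection track; origin on the bench, on its centre line. x is the slide direction towards the black rubber stop, y across. Base plate 120 mm wide from x = -90 to +123 mm, with a tail 56 mm wide back to -139 mm; its top is 8 mm above the bench. Dark lipped rails, 43.5 to 60 mm to either side, 22.5 mm above the bench at the top, hold the sled captive.
- hood_edge (a point): Middle of the front edge of the light hood's roof, at its underside, 87 mm above the bench; same axes as the track. The white roof is 142 mm wide, 8 mm thick and runs from here 130 mm along +x, on four thin posts 65 mm to either side, 14 and 121 mm behind this edge.
- home (a point): Where the sled's origin is when it is fully home against the rubber stop: 72 mm along x from the track's origin; same axes as the track. The push face is then 20 mm in under the edge of the hood's roof, so a vertical tool cannot get there: lean it back from the hood by 30 to 45 degrees.
- sled: Sled (0.24 to 0.39 kg), loose between the rails, sliding along the track's x. Origin at its underside, 8 mm above the bench; x points to the stop. A black tongue 101 x 50 x 8 mm from x = -58 to +43 mm, and a crossbar 45 mm long, 96 wide, with brass shoes 1.5 mm clear of each rail, which bind: pushed some 20 mm or more off the centre line it cocks and jams. Starts 130 to 146 mm short of home.
- nest (a point): Where the wax block's centre lies when in the nest: 19 mm above the sled's underside; the sled's axes. The block lies along x, either way round, on the tongue's top (16 mm above the bench), between low flared grey lips on all four sides, 5 mm high, with about 3 mm play. Hold the block so that the fingertips stay above the lips.
- push_face (a point): Centre of the rear face of the sled's red push plate, which stands across the rear of the tongue: 50 mm wide, 8 mm thick, 36 mm high from the sled's underside; a white stripe marks its middle. This point is 58 mm behind the sled's origin and 18 mm above its underside; the sled's axes.
- gooseneck_lamp: Fixed grey desk lamp, in the way between tray and track. In the robot's world frame its cone shade hangs at x = 0.51 to 0.65, y = -0.25 to -0.12, z = 0.06 to 0.20 m, and its curved neck (30 mm thick, top at z = 0.215 m) runs from there back and left to the round base at x = 0.74 to 0.99, y = 0 to 0.26 m. Carry things over it. Origin near the middle of its footprint.
- post_lamp: Fixed black lamp post at the bench's front edge, 50 mm thick and 0.8 m tall, standing at x = 0.32, y = 0.21 m in the robot's world frame; keep the arm clear of it. Low heaps of steel stakes up to 75 mm high lie between it and the track, at x = 0.33 to 0.50, y = 0 to 0.21 m. Origin near the middle of its footprint, below the bench top.
- polish_tin: Bystander, leave where it is: red round tin, 64 mm across, 30 mm high; origin at the centre of its underside.
- flux_tin: Bystander, leave where it is: white round tin, 54 mm across, 24 mm high; origin at the centre of its underside.
- swage_block: Bystander, leave where it is: dark grey grooved steel block, 55 x 90 x 24 mm; origin at the centre of its underside.
- glass_jar: Bystander, leave where it is: clear glass jar, 64 mm across, 79 mm high; origin at the centre of its underside.
- steel_block: Bystander, leave where it is: polished steel bench block, 62 x 62 x 22 mm; origin at the centre of its underside.
- pliers_1: Bystander, leave where it is: pliers with orange-brown handles, 50 x 129 x 11 mm; origin at the centre of its underside.
- oil_stone: Bystander, leave where it is: grey sharpening stone, 38 x 105 x 17 mm; origin at the centre of its underside.
Things that resemble listed ones, but are neither listed nor needed, are in the scene too. Of the things that look like the part that bears wax_mid, the larger one is meant.

How it is judged:
By the outcome, as a careful person would: the job done as asked, in the order asked, and still so for the second after the job is handed in, with the robot touching nothing.
It also fails if it takes over 61 s, if anything falls off the work surface, if the arm or the gripper's body presses on something with over 40 N, if the wrist force passes 120 N, or if a joint passes its speed limit or range.

## Robot

A 7-joint arm with a two-finger parallel gripper is mounted at the origin on a cart in front of the work surface, level with it; the furniture and walls round the work are solid. World frame = base frame: x ahead of the robot, y to its left, z up, the work surface at z = 0. Lengths are in mm, angles in rad, forces in N, time in s.
With the tool pointing down it reaches from about 400 to 875 mm from the base axis. Payload 4.4 kg.
Tool frame: the origin (TCP) lies midway between the tips of the shut fingers; the grasp point (between the pads) lies 19 mm behind it; z points along the fingers, y is the line along which they close (so a half turn about z gives the same grasp; the last joint's range is limited). The gripper opens to 85 mm and grips with 20 to 120 N. Pads are 22 mm wide; open, the fingers measure 114 mm over their backs; the gripper's body (76 mm by 85 mm) begins 54 mm behind the grasp point. The pads swing forward as they close: fully open they stand 13 mm farther back than shut.
Start: joints at [1.226, 0.628, 0.038, 1.517, -0.027, 0.996, -0.02], TCP at [178.909, -624.907, 231.313] pointing down, gripper open.
Joint ranges: [-3.06, 3.06], [-0.37, 2.12], [-1.25, 1.32], [0.18, 2.47], [-1.1, 4.24], [0.23, 1.98], [-2.94, 2.94]. Speed limits (rad/s): [2.57, 2.57, 3.14, 3.14, 3.14, 3.14, 3.14].

## Interface

Orientations are given as [roll, pitch, yaw] about the fixed x, y, z axes, in that order (R = Rz(yaw) Ry(pitch) Rx(roll)).
In Python, from cell import ctrl gives the robot as it stands.
- The arm moves only by the shell command python3 -m handwheel 'ROWS'. ROWS is JSON, a list of rows, each a list of 3 entries, a list of its own where there are three numbers: the turn, a rotation vector about the tool's x, y, z in degrees, then the shift along the tool's x, y, z in m, then the closure, from 0 (fully open) to 1 (shut). A call has 1 to 5 rows; each row shifts and turns the commanded pose from where the row before left it, along the tool's axes as they then stand; what a row does not reach is not made up. A row lasts 1/12 s, in which the tool goes at most 41.7 mm and 7.16 degrees, less where a joint would pass 70% of its speed; a pose out of reach is approached as far as the arm can. A call is refused whole if a number of a shift passes 0.0417 or a number of a turn 7.16, either way. A call with a gripper value outside its range is refused whole. The fingers move at their own pace and stop on an object; the grip force is fixed at half the most. Time passes only in rows, so rows that do not move let the fingers close. It gives the time, the measured TCP pose, the force, the opening and the grip force at its end, in the units of the state.
- ctrl.read_state(): the state, without advancing time (a new reading comes with each control period).
- ctrl.get_image(name): name is "side" or "top"; returns a dict with "pixels" (400x640x3 uint8, red, green, blue), "fx", "fy", "cx", "cy" (pixels), "pose" (4x4, takes a point from camera to world coordinates). Camera axes: x right, y up, looking along -z (the intrinsics and any distortion apply to the point x, -y, -z); pixel columns grow to the right and rows downward; lengths in mm; the calibration is good to about 2 mm. A picture is of the moment at which its call begins. There is no depth.
- ctrl.finish_job(): hands the job in; it is judged then, once.
The state is a dict: "clock": time; "qpos": joint angles; "qd": joint speeds; "tau": joint torques, N m; "eef_pos": TCP position; "tool_rot": TCP orientation; "force": force on the tool from outside, world axes, zero at the start; "torque": the same for the moment, N m; "width": finger opening in mm; "gripper_force": force on a finger pad.
Only numpy, scipy, OpenCV 4.12 (cv2) and the standard library are available. Lean on these libraries where they do the work, as an engineer would, in place of code of your own. Each camera call takes 0.05 s, during which the arm holds its last target. There are 200 camera calls.

## Working session

There is one attempt and no reset: what is moved stays moved. The work goes in short steps, Python scripts to look and compute and a shell command to move; the robot and the scene stay as the last step left them, time stands still between calls to the robot, and variables do not carry over. Pictures are saved under pics/ and viewed, at most 10 in all, crops included, and the job is handed in when it is done.

```bash
ls; mkdir -p pics
python3 - <<'E'
from cell import ctrl
import cv2
s=ctrl.read_state();print(s)
for n in("top","side"):
    d=ctrl.get_image(n);cv2.imwrite(f"pics/{n}0.png",d["pixels"][:,:,::-1]);print({k:v for k,v in d.items() if k!="pixels"})
E
```

```text
pics
{'clock': 0.0, 'qpos': array([ 1.2262237 ,  0.62933939,  0.0384515 ,  1.5183801 , -0.02702255,
        0.99628508, -0.01999064]), 'qd': array([-0.00177474,  0.00088026, -0.00166607, -0.00168643, -0.00127444,
        0.00065358,  0.00011104]), 'tau': array([-6.80946632e-04, -5.63404155e+01,  1.22657865e+00, -1.93446207e+01,
        1.11044492e-02,  1.04972773e-02,  9.91620482e-06]), 'eef_pos': array([ 178.72044693, -624.29526393,  230.3897515 ]), 'tool_rot': array([-3.13969890e+00,  1.15513958e-05,  2.78761732e-01]), 'force': array([ 0.04472696,  1.06456682, -0.81167812]), 'torque': array([-0.03466386, -0.04191382, -0.01855606]), 'gripper_force': 0.0, 'width': 85.40208369509617}
{'fx': 470.6059756448577, 'fy': 470.6059756448577, 'cx': 319.9758766896539, 'cy': 198.74063848819176, 'pose': array([[-1.40661721e-02,  9.77262711e-01, -2.11564971e-01,
         1.92099834e+02],
       [-9.99898916e-01, -1.41864598e-02,  9.49363740e-04,
         4.63409797e+01],
       [-2.07358017e-03,  2.11556939e-01,  9.77363475e-01,
         1.51130901e+03],
       [ 0.00000000e+00,  0.00000000e+00,  0.00000000e+00,
         1.00000000e+00]])}
{'fx': 410.67566173764567, 'fy': 410.67566173764567, 'cx': 318.0945316134102, 'cy': 204.5681513014633, 'pose': array([[ 9.89508448e-01, -1.30171219e-01,  6.26776256e-02,
         5.75557556e+02],
       [ 1.44355931e-01,  8.73195999e-01, -4.65499852e-01,
        -4.49653072e+02],
       [ 5.86483133e-03,  4.69663923e-01,  8.82825806e-01,
         9.89473080e+02],
       [ 0.00000000e+00,  0.00000000e+00,  0.00000000e+00,
         1.00000000e+00]])}
```

View pics/top0.png

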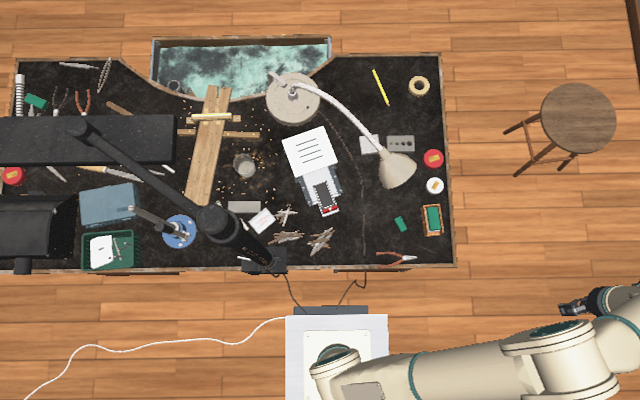

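View pics/side0.png

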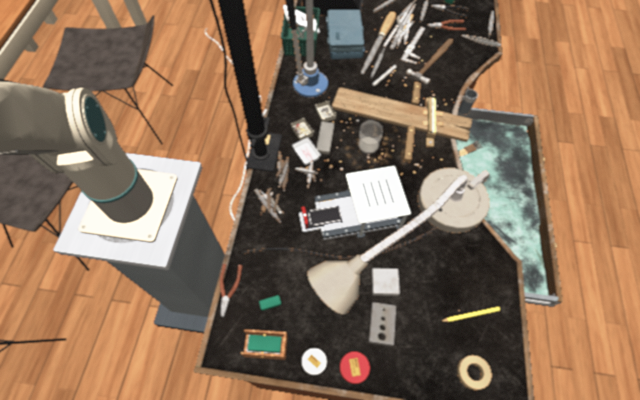

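Top view: the green block in its wooden tray is at (432,219), and the other green things are a loose small one at (401,224), one at (36,101) and a green box at (107,250). I choose the one in the tray. The sled, with its red plate, is at (329,211) and the hood at (308,150). In the side view the tray is at (265,343) and the red plate at (303,218).

```bash
cat > h.py <<'E'
from cell import ctrl
import cv2, numpy as np
from scipy.spatial.transform import Rotation as Ro
def ray(d,u,v):
    c=np.array([(u-d["cx"])/d["fx"],-(v-d["cy"])/d["fy"],-1.]);P=d["pose"];return P[:3,3],P[:3,:3]@c
def onz(d,u,v,z):
    o,r=ray(d,u,v);return o+r*(z-o[2])/r[2]
def proj(d,p):
    P=d["pose"];c=P[:3,:3].T@(np.array(p)-P[:3,3]);return d["cx"]+d["fx"]*c[0]/-c[2],d["cy"]-d["fy"]*c[1]/-c[2]
def blob(d,lo,hi,box):
    x0,y0,x1,y1=box;h=cv2.cvtColor(d["pixels"],cv2.COLOR_RGB2HSV)[y0:y1,x0:x1]
    m=cv2.inRange(h,lo,hi);n,l,s,c=cv2.connectedComponentsWithStats(m);i=1+np.argmax(s[1:,4])
    k=max(cv2.findContours((l==i).astype('uint8'),0,1)[0],key=cv2.contourArea).reshape(-1,2)+[x0,y0]
    return k,c[i]+[x0,y0],s[i]
def crop(d,b,k):
    x0,y0,x1,y1=b;return cv2.resize(d["pixels"][y0:y1,x0:x1,::-1],None,fx=k,fy=k,interpolation=cv2.INTER_CUBIC)
E
python3 - <<'E'
from h import *
d={n:ctrl.get_image(n) for n in("top","side")}
a=crop(d["top"],(407,194,457,244),6);b=crop(d["side"],(235,320,295,370),6)
c=crop(d["top"],(275,115,350,220),2.8);e=crop(d["side"],(290,160,420,245),2.8)
W=np.zeros((600,800,3),'uint8')
for im,x,y in((a,0,0),(b,300,0),(c,0,300),(e,300,300)):
    im=im[:600-y,:800-x];W[y:y+im.shape[0],x:x+im.shape[1]]=im
cv2.imwrite("pics/crop1.png",W)
for n,gb,rb in(("top",(420,200,445,240),(315,195,345,222)),("side",(240,325,295,365),(295,200,325,235))):
    for nm,lo,hi,bx,z in(("wax",(65,100,40),(90,255,255),gb,50),("red",(170,110,60),(180,255,255),rb,44)):
        k,c,s=blob(d[n],lo,hi,bx);r=cv2.minAreaRect(k.astype('f4'))
        print(n,nm,c,s,r);print([onz(d[n],u,v,z)[:2].round(1).tolist() for u,v in [c,*cv2.boxPoints(r)]])
E
```

```text
top wax [433.04979253 218.1120332 ] [  7   7  14  23 241] ((433.0491027832031, 218.0693359375), (22.808578491210938, 10.72003173828125), 81.25383758544922)
[[440.9, -310.1], [474.8, -290.0], [479.6, -323.9], [407.5, -329.9], [402.8, -296.4]]Traceback (most recent call last):
  File "<stdin>", line 11, in <module>
  File "h.py", line 12, in blob
    m=cv2.inRange(h,lo,hi);n,l,s,c=cv2.connectedComponentsWithStats(m);i=1+np.argmax(s[1:,4])
                                                                           ~~~~~~~~~^^^^^^^^^
    return _wrapfunc(a, 'argmax', axis=axis, out=out, **kwds)
    return bound(*args, **kwds)
ValueError: attempt to get argmax of an empty sequence
```

View pics/crop1.png

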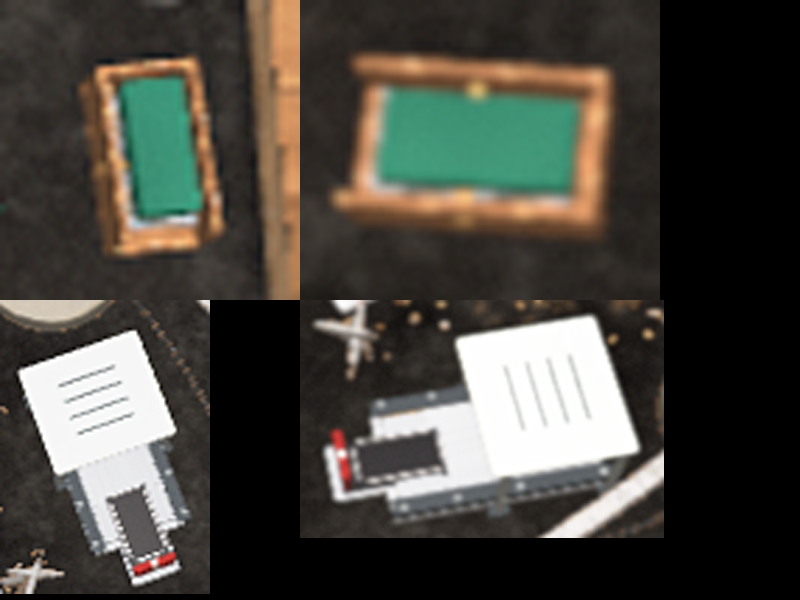

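The crop shows the tray's block centred. In the side view the low open end faces left (towards the robot) and the high wall is on the right. The sled sits out in front of the hood, its red plate with the white stripe nearest the robot.

Run:
```python
from h import *
d={n:ctrl.get_image(n) for n in("top","side")}
for n,gb,rb,hb in(("top",(420,200,445,240),(315,195,345,222),(275,120,345,183)),("side",(240,325,295,365),(295,200,325,235),(335,160,420,228))):
    D=d[n];k,c,s=blob(D,(65,100,40),(90,255,255),gb);r=cv2.minAreaRect(k.astype('f4'))
    print(n,"wax",s[4]);[print(onz(D,u,v,50)[:2].round(1)) for u,v in [c,*cv2.boxPoints(r)]]
    h=cv2.cvtColor(D["pixels"],cv2.COLOR_RGB2HSV);x0,y0,x1,y1=rb
    m=(h[y0:y1,x0:x1,1]>140)&(h[y0:y1,x0:x1,2]>60)&((h[y0:y1,x0:x1,0]<8)|(h[y0:y1,x0:x1,0]>170))
    ys,xs=np.nonzero(m);print("red",len(xs),xs.mean()+x0,ys.mean()+y0,onz(D,xs.mean()+x0,ys.mean()+y0,40)[:2])
    k,c,s=blob(D,(0,0,215),(180,30,255),hb)
    hull=cv2.convexHull(k.astype(np.int32));p=hull
    for e in np.arange(1,8,.5):
        p=cv2.approxPolyDP(hull,e,True)
        if len(p)==4:break
    w=np.array([onz(D,u,v,95)[:2] for u,v in p.reshape(-1,2)]);print("roof",p.reshape(-1,2).tolist(),w.round(1).tolist(),np.linalg.norm(w-np.roll(w,1,0),axis=1).round(),onz(D,*c,95)[:2])
# two-view wax centroid
```

```text
top wax 240
[ 440.8 -310. ]
[ 474.6 -289.3]
[ 479.7 -322.9]
[ 407.6 -329.9]
[ 402.6 -296.6]
red 42 329.7142857142857 208.78571428571428 [477.41594758  14.36848351]
roof [[323, 126], [337, 161], [333, 181], [305, 182], [282, 140]] [[735.6, 32.0], [618.9, -10.1], [554.4, 3.7], [552.5, 90.7], [690.6, 162.5]] [138. 124.  66.  87. 156.] [638.9984763   72.43803726]
side wax 459
[ 441.9 -312.8]
[ 409. -331.]
[ 404.2 -299.8]
[ 473.9 -294.1]
[ 477.7 -325.3]
red 54 304.3703703703704 214.07407407407408 [477.05926588  18.19762289]
roof [[393, 166], [409, 213], [335, 227], [346, 174]] [[688.3, 163.1], [735.2, 31.6], [560.9, -32.3], [570.1, 120.6]] [126. 140. 186. 153.] [642.43363281  62.54659723]
```

```bash
cat >> h.py <<'E'
def delta(target,n=1,yaw=None,pitch=None,roll=np.pi):
    "shift (m) along tool axes per row, n rows, and tool-axis turn (deg) to the wanted attitude"
    s=ctrl.read_state();R=Ro.from_euler('xyz',s["tool_rot"])
    print("pos",s["eef_pos"].round(1),"rpy",np.degrees(s["tool_rot"]).round(1),"w",round(s["width"],1),"t",s["clock"])
    print("shift/row",(R.inv().apply(np.array(target)-s["eef_pos"])/1000/n).round(4).tolist())
    if yaw is not None:
        T=Ro.from_euler('xyz',[roll,np.radians(pitch or 0),np.radians(yaw)]);print("turn",np.degrees((R.inv()*T).as_rotvec()).round(2).tolist())
E
python3 -m handwheel '[[[0,0,5.5],[0,0,0],1],[[0,0,5.5],[0,0,0],1]]'; python3 -c "
from h import *
delta((402.5,-314.8,231),10,5,0)"
```

```text
clock: 0.47
eef_pos: [178.8, -624.9, 231.2]
tool_rot: [-3.141, -0.0, 0.082]
force: [0.1, 0.1, -0.1]
width: 63.8
gripper_force: 0.0
pos [ 178.8 -624.9  231.2] rpy [-180.    -0.     4.7] w 63.8 t 0.4667
shift/row [0.0248, -0.0291, 0.0]
turn [-0.01, -0.01, -0.29]
```

```bash
python3 -m handwheel '[[[0,0,0],[0.025,-0.029,0],1],[[0,0,0],[0.025,-0.029,0],1],[[0,0,0],[0.025,-0.029,0],1],[[0,0,0],[0.025,-0.029,0],1],[[0,0,0],[0.025,-0.029,0],1]]'; python3 -m handwheel '[[[0,0,0],[0.025,-0.029,0.02],1],[[0,0,0],[0.025,-0.029,0.02],1],[[0,0,0],[0.025,-0.029,0.02],1],[[0,0,0],[0.025,-0.029,0.02],1],[[0,0,0],[0.022,-0.029,0.02],1]]';python3 -m handwheel '[[[0,0,0],[0,0,0],1]]'
python3 - <<'E'
from h import *
delta((402.5,-314.8,60),2,5,0)
a=crop(ctrl.get_image("top"),(395,180,460,250),6);b=crop(ctrl.get_image("side"),(225,290,315,375),4.4)
W=np.zeros((420,790,3),'uint8');W[:a.shape[0],:a.shape[1]]=a;W[:b.shape[0],392:392+b.shape[1]]=b
cv2.imwrite("pics/c2.png",W)
E
```

```text
clock: 0.88
eef_pos: [291.6, -468.0, 231.4]
tool_rot: [3.142, -0.0, 0.086]
force: [0.2, -0.9, 0.0]
width: 0.4
gripper_force: 0.0
clock: 1.3
eef_pos: [398.1, -317.9, 133.8]
tool_rot: [3.14, -0.002, 0.087]
force: [1.7, -0.1, -0.5]
width: 0.4
gripper_force: 0.0
clock: 1.38
eef_pos: [399.9, -309.6, 131.0]
tool_rot: [-3.133, 0.002, 0.099]
force: [-0.1, 1.1, 0.0]
width: 0.0
gripper_force: 0.0
pos [ 399.9 -309.6  131. ] rpy [-1.795e+02  1.000e-01  5.600e+00] w 0.0 t 1.3833
shift/row [0.0011, 0.003, 0.0355]
turn [-0.49, 0.1, 0.65]
```

View pics/c2.png

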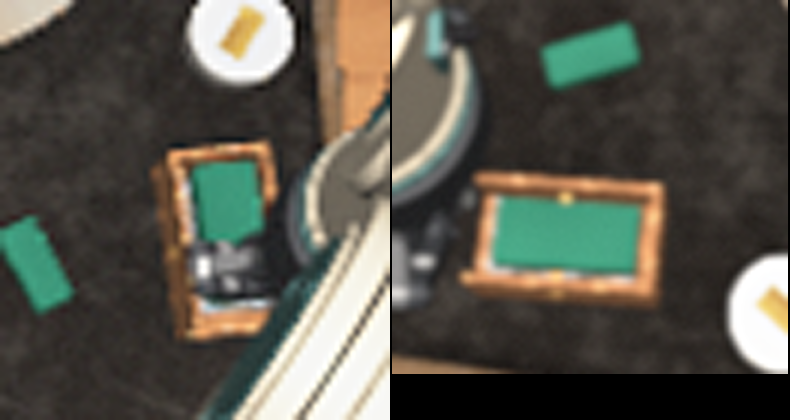

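The fingers hang at the near end of the tray: top crop (225,270), side crop (415,275). The block still lies level. I go down now.

```bash
python3 -m handwheel '[[[0,0,0],[0,0,0.03],1],[[0,0,0],[0,0,0.03],1],[[0,0,0],[0,0,0],1],[[0,0,0],[0,0,0],1]]'; python3 -c "
from h import *
delta((402.5,-314.8,50),1,5,0)"
```

```text
clock: 1.82
eef_pos: [395.2, -319.9, 73.9]
tool_rot: [-3.141, 0.002, 0.084]
force: [0.9, -0.8, -0.0]
width: 0.1
gripper_force: 0.0
pos [ 395.2 -319.9   73.9] rpy [-1.799e+02  1.000e-01  4.800e+00] w 0.1 t 1.8167
shift/row [0.0078, -0.0044, 0.0239]
turn [-0.06, 0.13, -0.16]
```

```bash
python3 -m handwheel '[[[0,0,0],[0.008,-0.004,0.015],1],[[0,0,0],[0,0,0],1],[[0,0,0],[0,0,0],1]]'; python3 -c "
from h import *
delta((402.5,-314.8,38),1,5,0)"
```

```text
clock: 2.07
eef_pos: [404.7, -315.1, 60.5]
tool_rot: [3.141, -0.001, 0.087]
force: [0.4, -0.5, 0.6]
width: 0.2
gripper_force: 0.0
pos [ 404.7 -315.1   60.5] rpy [ 1.799e+02 -1.000e-01  5.000e+00] w 0.2 t 2.0667
shift/row [-0.0022, -0.0005, 0.0225]
turn [0.06, -0.07, -0.04]
```

```bash
python3 -m handwheel '[[[0,0,0],[-0.002,0,0.008],1],[[0,0,0],[0,0,0.006],1],[[0,0,0],[0,0,0.005],1],[[0,0,0],[0,0,0.004],1],[[0,0,0],[0,0,0],1]]'; python3 -m handwheel '[[[0,0,0],[0,0,0.002],1],[[0,0,0],[0,0,0],1]]'
python3 - <<'E'
from h import *
delta((402.5,-314.8,37),1,5,0)
cv2.imwrite("pics/c3.png",crop(ctrl.get_image("side"),(225,290,315,375),5))
E
```

```text
clock: 2.48
eef_pos: [401.4, -314.7, 35.9]
tool_rot: [-3.141, 0.001, 0.086]
force: [-2.2, 0.5, 4.8]
width: 0.5
gripper_force: 2.7
clock: 2.65
eef_pos: [401.4, -314.7, 35.3]
tool_rot: [-3.141, 0.001, 0.086]
force: [-4.4, 1.2, 18.0]
width: -0.4
gripper_force: 8.7
pos [ 401.4 -314.7   35.3] rpy [-1.8e+02  1.0e-01  4.9e+00] w -0.4 t 2.65
shift/row [0.0011, 0.0001, -0.0017]
turn [-0.01, 0.05, -0.07]
```

View pics/c3.png

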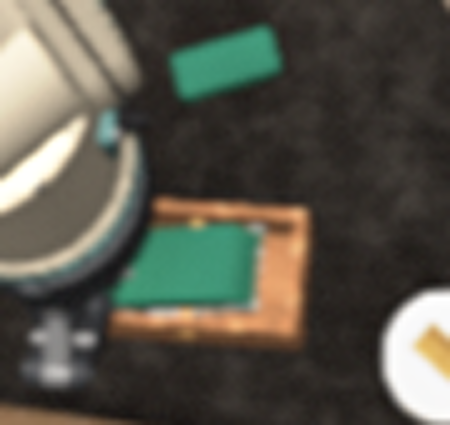

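The block has tipped: its raised end is clear at crop (250,262). I back up, open, and lean the tool 34 degrees to match.

```bash
python3 -m handwheel '[[[0,0,0],[0,0,-0.02],1],[[0,0,0],[0,0,-0.03],1],[[0,0,0],[0,0,-0.03],0.5],[[0,6.9,0],[0,0,-0.02],0],[[0,6.9,0],[0,0,0],0]]'; python3 -m handwheel '[[[0,6.9,0],[0,0,0],0],[[0,6.9,0],[0,0,0],0],[[0,6.8,0],[0,0,0],0],[[0,0,0],[0,0,0],0],[[0,0,0],[0,0,0],0]]'
python3 - <<'E'
from h import *
delta((414,-313.7,121),1,5,-34.4)
D=ctrl.get_image("side");cv2.imwrite("pics/c4.png",crop(D,(225,270,325,375),5))
print(proj(D,(459,-309.8,54.9)))
E
```

```text
clock: 3.12
eef_pos: [407.8, -314.4, 137.8]
tool_rot: [3.134, -0.233, 0.096]
force: [-0.2, 0.0, -1.2]
width: 35.8
gripper_force: 0.0
clock: 3.53
eef_pos: [406.7, -303.9, 133.3]
tool_rot: [-3.106, -0.346, 0.088]
force: [0.2, -0.5, -0.4]
width: 85.6
gripper_force: 0.0
pos [ 406.7 -303.9  133.3] rpy [-177.9  -19.8    5. ] w 85.6 t 3.5333
shift/row [0.0019, 0.0109, 0.0133]
turn [-2.06, 14.56, -0.24]
(np.float64(272.04839700432956), np.float64(342.5977122999019))
```

View pics/c4.png

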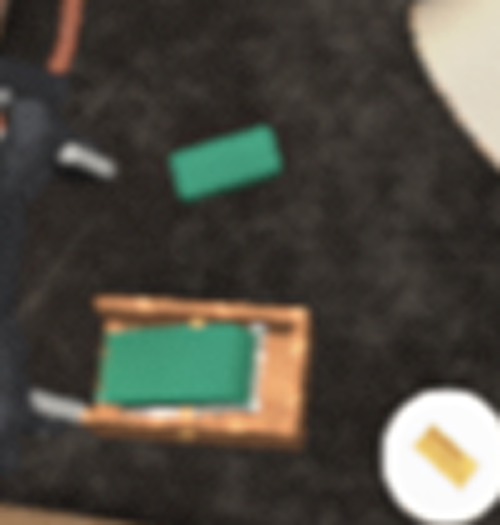

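The fingers are on either side of the block at crop (90,160) and (60,405). The planned grasp point projects to crop (235,363), on the block's raised end and midway across it. The lean fell short, so I check the joints.

```bash
python3 -m handwheel '[[[-2,7,0],[0,0,0],0],[[0,7,0],[0,0,0],0],[[0,0,0],[0,0,0],0]]'; python3 -c "
from h import *
print(ctrl.read_state()['qpos'].round(3))
delta((414,-313.7,121),1,5,-34.4)"
```

```text
clock: 3.83
eef_pos: [406.5, -313.7, 143.5]
tool_rot: [-3.093, -0.466, 0.078]
force: [-1.5, -1.0, -0.3]
width: 85.4
gripper_force: 0.0
[ 1.133  0.567 -0.369  2.229 -1.021  0.238  0.344]
pos [ 406.5 -313.7  143.5] rpy [-177.2  -26.7    4.5] w 85.4 t 3.8333
shift/row [-0.0034, 0.0017, 0.0234]
turn [-2.52, 7.68, -0.64]
```

```bash
python3 -m handwheel '[[[0,0,0],[0.007,0.002,0.035],0],[[-2,3.5,-0.6],[0.003,0,0.012],0],[[0,3.5,0],[0,0,0],0],[[0,0,0],[0,0,0],0]]'; python3 -c "
from h import *
print(ctrl.read_state()['qpos'].round(3))
delta((459,-309.8,54.9),1,5,-34.4)"
```

```text
clock: 4.17
eef_pos: [443.0, -335.1, 136.4]
tool_rot: [-3.077, -0.552, 0.089]
force: [-0.8, -1.4, 0.4]
width: 85.2
gripper_force: 0.0
[ 1.219  0.656 -0.47   2.16  -1.093  0.232  0.465]
pos [ 443.  -335.1  136.4] rpy [-176.3  -31.6    5.1] w 85.2 t 4.1667
shift/row [-0.0272, -0.0186, 0.0803]
turn [-3.77, 2.78, 0.02]
```

```bash
python3 -m handwheel '[[[-1,0,0],[-0.012,-0.009,0.018],0],[[-1,0,0],[-0.006,-0.009,0.018],0],[[0,0,0],[0,0,0],0]]'; python3 -c "
from h import *
print(ctrl.read_state()['qpos'].round(3))
delta((459,-309.8,54.9),1,5,-34.4)"
```

```text
clock: 4.42
eef_pos: [447.8, -330.2, 119.7]
tool_rot: [-3.069, -0.524, 0.099]
force: [0.9, -0.0, 0.2]
width: 85.7
gripper_force: 0.0
[ 1.159  0.677 -0.421  2.148 -1.096  0.234  0.463]
pos [ 447.8 -330.2  119.7] rpy [-175.8  -30.     5.7] w 85.7 t 4.4167
shift/row [-0.021, -0.0146, 0.0639]
turn [-4.52, 4.38, 0.4]
```

```bash
python3 -m handwheel '[[[-2,-4,0],[0,0,0],0],[[-2,-4,0],[0,0,0],0],[[0,0,0],[0,0,0],0],[[0,0,0],[0,0,0],0]]'; python3 -c "
from h import *
print(ctrl.read_state()['qpos'].round(3))
delta((437.9,-311.6,99),1,5,-22)"
```

```text
clock: 4.75
eef_pos: [449.5, -328.2, 121.3]
tool_rot: [-3.141, -0.392, 0.112]
force: [0.3, -0.9, -0.7]
width: 85.4
gripper_force: 0.0
[ 0.864  0.606 -0.142  2.134 -0.979  0.262  0.233]
pos [ 449.5 -328.2  121.3] rpy [-180.   -22.5    6.4] w 85.4 t 4.75
shift/row [-0.0175, -0.0178, 0.0169]
turn [-0.56, -0.48, 1.3]
```

Free of the limits now, so I move to the pre-grasp pose.

```bash
python3 -m handwheel '[[[0,0,0.7],[-0.01,-0.01,0.009],0],[[0,0,0.6],[-0.0075,-0.0078,0.008],0],[[0,0,0],[0,0,0],0],[[0,0,0],[0,0,0],0]]'; python3 -c "
from h import *
print(ctrl.read_state()['qpos'].round(3))
delta((456.6,-310,53),1,5,-22)"
```

```text
clock: 5.08
eef_pos: [436.1, -321.7, 104.8]
tool_rot: [-3.118, -0.383, 0.07]
force: [0.0, -0.7, 0.2]
width: 85.1
gripper_force: 0.0
[ 0.883  0.629 -0.155  2.169 -1.1    0.233  0.335]
pos [ 436.1 -321.7  104.8] rpy [-178.6  -21.9    4. ] w 85.1 t 5.0833
shift/row [0.0003, -0.0089, 0.0563]
turn [-1.0, 0.04, -0.91]
```

```bash
python3 -m handwheel '[[[-1,-4,0],[0,0,0],0],[[0,-4,-1],[0,0,0],0],[[0,0,0],[0,-0.008,0],0],[[0,0,0],[0,0,0],0],[[0,0,0],[0,0,0],0]]'; python3 -c "
from h import *
print(ctrl.read_state()['qpos'].round(3))
delta((457,-310,53),1,5,-14)"
```

```text
clock: 5.5
eef_pos: [436.5, -310.7, 104.5]
tool_rot: [-3.137, -0.256, 0.096]
force: [-0.7, 0.1, 0.0]
width: 85.6
gripper_force: 0.0
[ 0.576  0.619  0.159  2.124 -0.907  0.354  0.075]
pos [ 436.5 -310.7  104.5] rpy [-179.7  -14.7    5.5] w 85.6 t 5.5
shift/row [0.0068, 0.0015, 0.055]
turn [-0.4, -0.66, 0.49]
```

```bash
python3 -m handwheel '[[[0,0,0.5],[0.004,0.0015,0.02],0],[[0,0,0],[0.003,0,0.02],0],[[0,0,0],[0,0,0],0],[[0,0,0],[0,0,0],0]]'
python3 - <<'E'
from h import *
delta((457,-310,53),1,5,-14)
a=crop(ctrl.get_image("top"),(395,180,460,250),6);b=crop(ctrl.get_image("side"),(225,290,315,375),4.4)
W=np.zeros((420,790,3),'uint8');W[:a.shape[0],:a.shape[1]]=a;W[:b.shape[0],392:392+b.shape[1]]=b
cv2.imwrite("pics/c5.png",W)
E
```

```text
clock: 5.83
eef_pos: [451.6, -312.3, 67.1]
tool_rot: [-3.133, -0.254, 0.083]
force: [-0.0, 0.6, -0.2]
width: 85.7
gripper_force: 0.0
pos [ 451.6 -312.3   67.1] rpy [-179.5  -14.6    4.7] w 85.7 t 5.8333
shift/row [0.0018, -0.0017, 0.015]
turn [-0.41, -0.56, -0.25]
```

View pics/c5.png

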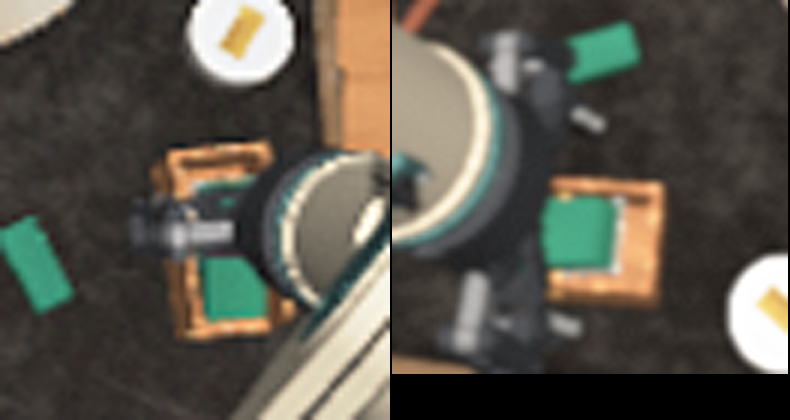

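The fingers straddle the block's raised end: side-crop tips at (590,120) and (567,325), block at (580,232). I descend the rest and close.

```bash
python3 -m handwheel '[[[0,0,0],[0.002,-0.0015,0.008],0],[[0,0,0],[0,0,0.006],0],[[0,0,0],[0,0,0],0],[[0,0,0],[0,0,0],0]]'; python3 -m handwheel '[[[0,0,0],[0,0,0],0.5],[[0,0,0],[0,0,0],0.8],[[0,0,0],[0,0,0],1],[[0,0,0],[0,0,0],1],[[0,0,0],[0,0,0],1]]';python3 -m handwheel '[[[0,0,0],[0,0,0],1],[[0,0,0],[0,0,0],1]]'
```

```text
clock: 6.27
eef_pos: [458.3, -310.1, 54.9]
tool_rot: [-3.137, -0.254, 0.087]
force: [0.1, -0.6, 0.0]
width: 85.4
gripper_force: 0.0
clock: 6.68
eef_pos: [458.9, -310.1, 55.0]
tool_rot: [-3.137, -0.254, 0.088]
force: [-1.0, 0.4, 2.5]
width: 30.0
gripper_force: 59.0
clock: 6.85
eef_pos: [458.9, -310.1, 55.0]
tool_rot: [-3.137, -0.254, 0.088]
force: [-0.4, -0.1, 3.6]
width: 30.0
gripper_force: 59.1
```

```bash
python3 -m handwheel '[[[0,0,0],[0.004,0,-0.015],1],[[0,0,0],[0.006,0,-0.024],1],[[0,0,0],[0.009,0,-0.036],1],[[0,0,0],[0.009,0,-0.036],1],[[0,0,0],[0.009,0,-0.036],1]]'; python3 -m handwheel '[[[0,0,0],[0.009,0,-0.036],1],[[0,0,0],[0.009,0,-0.036],1],[[0,0,0],[0,0,0],1],[[0,0,0],[0,0,0],1]]';python3 - <<'E'
from h import *
print(ctrl.read_state()['qpos'].round(3))
delta((430,-50,290),8,5,0)
cv2.imwrite("pics/c6.png",crop(ctrl.get_image("side"),(225,240,345,370),4.5))
E
```

```text
clock: 7.27
eef_pos: [456.6, -310.2, 207.1]
tool_rot: [-3.136, -0.251, 0.087]
force: [2.0, 0.1, -1.9]
width: 30.1
gripper_force: 59.6
clock: 7.6
eef_pos: [457.8, -311.5, 282.2]
tool_rot: [-3.139, -0.257, 0.089]
force: [0.1, -0.3, -1.1]
width: 30.2
gripper_force: 59.6
[ 0.252  0.393  0.565  1.914 -0.574  0.801 -0.33 ]
pos [ 457.8 -311.5  282.2] rpy [-179.9  -14.7    5.1] w 30.2 t 7.6
shift/row [-0.0003, -0.0329, -0.001]
turn [-0.14, -14.71, 0.12]
```

View pics/c6.png

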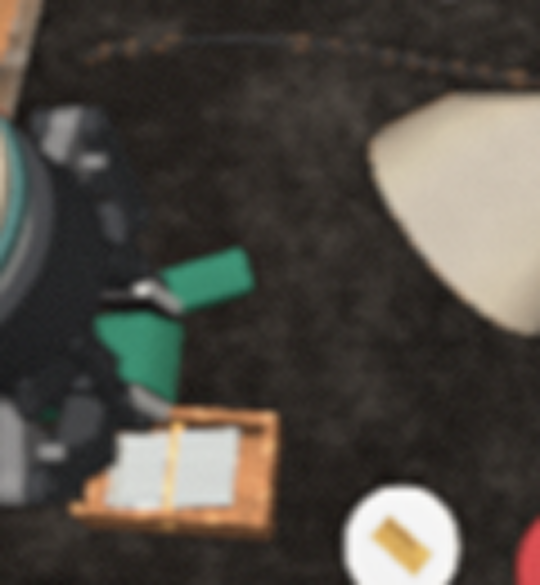

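The block is in hand (crop (140,350)) and the rocker in the tray is empty. I carry it left at height, x about 450, short of the lamp.

```bash
python3 -m handwheel '[[[0,-3,0],[0,-0.02,0],1],[[0,-3,0],[0,-0.033,0],1],[[0,-3,0],[0,-0.033,0],1],[[0,-3,0],[0,-0.033,0],1],[[0,-3,0],[0,-0.033,0],1]]'; python3 -m handwheel '[[[0,0,0],[0,-0.033,0],1],[[0,0,0],[0,-0.033,0],1],[[0,0,0],[0,-0.033,0],1],[[0,0,0],[0,-0.02,0],1],[[0,0,0],[0,0,0],1]]';python3 - <<'E'
from h import *
print(ctrl.read_state()['qpos'].round(3))
delta((430,-20,290),8,5,0)
E
```

```text
clock: 8.07
eef_pos: [441.8, -157.8, 279.2]
tool_rot: [-3.136, 0.015, 0.088]
force: [1.2, 0.1, -2.1]
width: 29.9
gripper_force: 59.6
clock: 8.48
eef_pos: [431.0, -35.8, 279.3]
tool_rot: [-3.134, 0.014, 0.096]
force: [0.0, -0.2, -1.8]
width: 29.7
gripper_force: 59.7
[-0.5    0.317  0.688  2.023 -0.26   0.903 -1.145]
pos [431.  -35.8 279.3] rpy [-179.6    0.8    5.5] w 29.7 t 8.4833
shift/row [0.0, -0.002, -0.0013]
turn [-0.44, 0.8, 0.52]
```

```bash
for i in 1 2 3 4 5; do python3 -m handwheel '[[[0,0,-7],[0,0,0],1],[[0,0,-7],[0,0,0],1],[[0,0,-7],[0,0,0],1],[[0,0,-7],[0,0,0],1],[[0,0,-7],[0,0,0],1]]' | grep -E "clock|rot"; done;python3 - <<'E'
from h import *
print(ctrl.read_state()['qpos'].round(3))
delta((485,0,200),4,199.75,0)
cv2.imwrite("pics/t7.png",ctrl.get_image("top")["pixels"][:,:,::-1])
E
```

```text
clock: 8.9
tool_rot: [-3.131, 0.007, 0.705]
clock: 9.32
tool_rot: [-3.129, -0.0, 1.315]
clock: 9.73
tool_rot: [-3.131, -0.008, 1.926]
clock: 10.15
tool_rot: [-3.138, -0.013, 2.537]
clock: 10.57
tool_rot: [3.137, -0.013, -3.135]
[ 3.600e-02  2.630e-01 -1.000e-03  2.009e+00 -5.000e-03  8.830e-01
  1.615e+00]
pos [431.7 -41.9 279.9] rpy [ 179.7   -0.7 -179.6] w 30.1 t 10.5667
shift/row [-0.0137, 0.0103, 0.0198]
turn [0.37, -0.67, -19.37]
```

Run:
```python
from h import *
a=np.radians(19.75);X=np.array([np.cos(a),np.sin(a)]);Y=np.array([-X[1],X[0]]);H=np.array([589.4,53.7])
f=lambda w:(round((w[:2]-H)@X,1),round((w[:2]-H)@Y,1))
D=ctrl.get_image("side")
T=dict(ctrl.get_image("top"))
S=None
for n,I,bx in(("top",cv2.imread("pics/top0.png")[:,:,::-1],(308,178,342,215)),("side",cv2.imread("pics/side0.png")[:,:,::-1],(303,195,352,232))):
    M=T if n=="top" else D;M=dict(M);M["pixels"]=np.ascontiguousarray(I)
    k,c,s=blob(M,(0,0,0),(180,255,75),bx);r=cv2.minAreaRect(k.astype('f4'))
    print(n,s,c.round(1),"ctr",f(onz(M,*c,16)),"rect",f(onz(M,*r[0],16)),[f(onz(M,u,v,16)) for u,v in cv2.boxPoints(r)])
    h=cv2.cvtColor(M["pixels"],cv2.COLOR_RGB2HSV);ys,xs=np.nonzero((h[...,1]>140)&(h[...,2]>60)&((h[...,0]<8)|(h[...,0]>170)))
    b=(abs(xs-(330 if n=="top" else 304))<15)&(abs(ys-(209 if n=="top" else 215))<15)
    q=np.array([f(onz(M,u,v,44)) for u,v in zip(xs[b],ys[b])]);print("red z44 range",q.min(0),q.max(0),q.mean(0))
W=np.zeros((600,800,3),'uint8')
e=crop(D,(280,150,420,250),5);W[:500,:700]=e[:500,:700];cv2.imwrite("pics/c7.png",W)
```

```text
top [  0  26  14  11 114] [313.7 209.9] ctr (np.float64(-99.9), np.float64(48.5)) rect (np.float64(-97.8), np.float64(45.1)) [(np.float64(-75.0), np.float64(59.1)), (np.float64(-89.8), np.float64(19.6)), (np.float64(-120.6), np.float64(31.2)), (np.float64(-105.9), np.float64(70.5))]
red z44 range [-125.   -24.9] [-113.7   24.8] [-119.38809524    1.15238095]
side [  8  13  29  15 287] [324.7 215.2] ctr (np.float64(-63.9), np.float64(2.8)) rect (np.float64(-63.7), np.float64(2.4)) [(np.float64(-99.4), np.float64(18.7)), (np.float64(-25.8), np.float64(17.8)), (np.float64(-28.2), np.float64(-13.7)), (np.float64(-100.8), np.float64(-12.7))]
red z44 range [-124.4  -32. ] [-112.6   27.4] [-118.00740741    2.71666667]
```

View pics/c7.png

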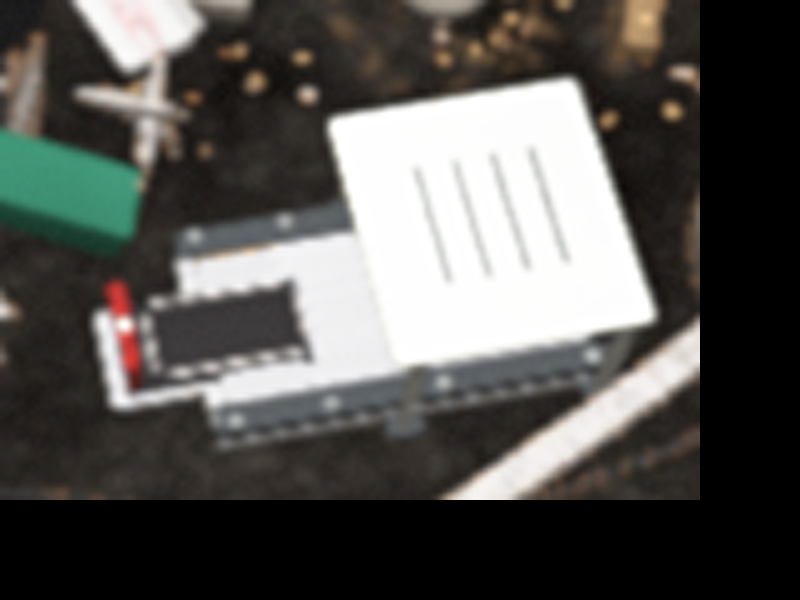

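The side crop shows the nest's dark floor, centre (230,330), lips all round, the red plate with its stripe at (125,325), and the held block at top left (70,190). The nest centre is 64 mm before the hood edge and about 2 mm left of my assumed line.

```bash
python3 -m handwheel '[[[0,0,-6.5],[0,0,0],1],[[0,0,-6.5],[0,0,0],1],[[0,0,-6.4],[0,0,0],1],[[0,0,0],[0,0,0],1],[[0,0,0],[0,0,0],1]]'
python3 - <<'E'
from h import *
print(ctrl.read_state()['qpos'].round(3))
delta((503,25.1,150),5,199.75,12)
E
```

```text
clock: 11.13
eef_pos: [432.6, -41.5, 281.1]
tool_rot: [3.135, -0.008, -2.807]
force: [-0.3, 0.3, 0.0]
width: 30.2
gripper_force: 59.7
[ 0.088  0.262 -0.068  2.006  0.018  0.885  1.916]
pos [432.6 -41.5 281.1] rpy [ 179.6   -0.5 -160.8] w 30.2 t 11.1333
shift/row [-0.0179, 0.0078, 0.0261]
turn [0.34, -12.46, -0.64]
```

```bash
python3 -m handwheel '[[[0,0,-0.6],[-0.018,0.008,0.026],1],[[0,0,0],[-0.018,0.008,0.026],1],[[0,0,0],[-0.018,0.008,0.026],1],[[0,0,0],[-0.018,0.008,0.026],1],[[0,0,0],[-0.018,0.008,0.026],1]]';python3 -m handwheel '[[[0,-4,0],[0,0,0],1],[[0,-4,0],[0,0,0],1],[[0,-4,0],[0,0,0],1],[[0,0,0],[0,0,0],1],[[0,0,0],[0,0,0],1]]'
python3 - <<'E'
from h import *
print(ctrl.read_state()['qpos'].round(3))
delta((503,25.1,60),2,199.75,12)
E
```

```text
clock: 11.55
eef_pos: [503.3, 28.0, 149.8]
tool_rot: [3.136, -0.007, -2.796]
force: [1.0, 0.3, -0.5]
width: 30.2
gripper_force: 59.7
clock: 11.97
eef_pos: [501.9, 27.0, 151.0]
tool_rot: [3.134, 0.2, -2.796]
force: [-0.2, 0.7, -0.7]
width: 30.1
gripper_force: 59.8
[ 0.033  0.482 -0.137  2.173  0.017  0.298  1.818]
pos [501.9  27.  151. ] rpy [ 179.6   11.5 -160.2] w 30.1 t 11.9667
shift/row [0.0089, -0.0014, 0.0446]
turn [0.43, -0.55, 0.03]
```

```bash
python3 -m handwheel '[[[0,0,0],[0.006,-0.001,0.03],1],[[0,0,0],[0.006,-0.001,0.03],1],[[0,0,0],[0.006,-0.001,0.028],1],[[0,0,0],[0,0,0],1],[[0,0,0],[0,0,0],1]]'
python3 - <<'E'
from h import *
print(ctrl.read_state()['qpos'].round(3))
delta((503,25.1,36),1,199.75,12)
a=np.radians(19.75);X=np.array([np.cos(a),np.sin(a)]);Y=np.array([-X[1],X[0]]);H=np.array([589.4,53.7])
p=ctrl.read_state()["eef_pos"][:2]-H;print("along,cross",p@X,p@Y)
t=crop(ctrl.get_image("top"),(290,165,360,230),5);s=crop(ctrl.get_image("side"),(280,180,365,245),5)
W=np.zeros((330,790,3),'uint8');W[:325,:350]=t;W[:325,355:780]=s;cv2.imwrite("pics/c8.png",W)
E
```

```text
clock: 12.38
eef_pos: [500.9, 19.4, 108.8]
tool_rot: [-3.133, 0.182, -2.793]
force: [0.7, -0.1, -0.4]
width: 30.0
gripper_force: 59.7
[ 0.151  0.579 -0.309  2.195  0.562  0.245  1.288]
pos [500.9  19.4 108.8] rpy [-179.5   10.4 -160. ] w 30.0 t 12.3833
shift/row [0.0093, 0.0053, 0.0722]
turn [-0.45, -1.57, 0.21]
along,cross -94.8843552215915 -2.3870861626644118
```

View pics/c8.png

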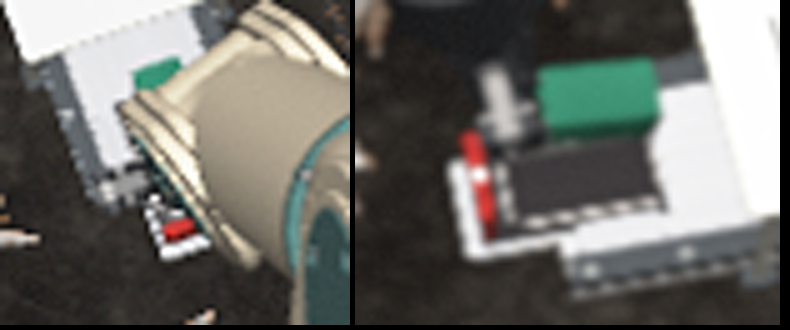

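The top crop shows the block's tip at (157,73) over the nest. In the side crop the block at (600,95) stands above and a bit towards the rear of the nest (580,180). The wrist is at its limit, so I take off some lean and go on down.

```bash
python3 -m handwheel '[[[-0.5,3,0],[0,0,0],1],[[0,2.5,0],[0,0,0],1],[[0,0,0],[0.003,0.005,0.025],1],[[0,0,0],[0,0,0],1],[[0,0,0],[0,0,0],1]]'
python3 - <<'E'
from h import *
print(ctrl.read_state()['qpos'].round(3))
delta((503.9,25.5,55),1,199.75,5)
E
```

```text
clock: 12.9
eef_pos: [496.8, 24.1, 83.8]
tool_rot: [-3.141, 0.085, -2.791]
force: [-0.1, -1.1, -0.3]
width: 30.1
gripper_force: 59.8
[ 0.141  0.647 -0.337  2.133  0.55   0.354  1.284]
pos [496.8  24.1  83.8] rpy [-180.     4.9 -159.9] w 30.1 t 12.9
shift/row [-0.0047, -0.0011, 0.0293]
turn [0.02, -0.15, 0.31]
```

```bash
python3 -m handwheel '[[[0,0,0.3],[-0.003,-0.001,0.015],1],[[0,0,0],[-0.002,0,0.014],1],[[0,0,0],[0,0,0],1],[[0,0,0],[0,0,0],1]]'
python3 - <<'E'
from h import *
print(ctrl.read_state()['qpos'].round(3))
delta((503.9,25.5,45),1,199.75,5)
D=ctrl.get_image("side");k,c,s=blob(D,(65,100,40),(90,255,255),(290,170,370,245))
a=np.radians(19.75);X=np.array([np.cos(a),np.sin(a)]);Y=np.array([-X[1],X[0]]);H=np.array([589.4,53.7])
P=lambda al,cr,z:proj(D,[*(H+al*X+cr*Y),z])
m=D["pixels"].copy();m=cv2.resize(m[180:245,280:365],None,fx=8,fy=8,interpolation=2)[:,:,::-1].copy()
R=[(-103,-19),(-25,-19),(-25,19),(-103,19)]
cv2.polylines(m,[np.array([[(u-280+.5)*8,(v-180+.5)*8] for u,v in[P(al,cr+2.3,21) for al,cr in R]]).astype(np.int32)],True,(0,255,255),1)
cv2.imwrite("pics/c9.png",m)
E
```

```text
clock: 13.23
eef_pos: [504.7, 25.4, 56.0]
tool_rot: [-3.142, 0.086, -2.797]
force: [0.0, -0.3, -0.6]
width: 30.0
gripper_force: 59.9
[ 0.102  0.703 -0.284  2.127  0.589  0.294  1.243]
pos [504.7  25.4  56. ] rpy [-180.     4.9 -160.3] w 30.0 t 13.2333
shift/row [0.0017, 0.0004, 0.0109]
turn [-0.0, -0.06, -0.02]
```

View pics/c9.png

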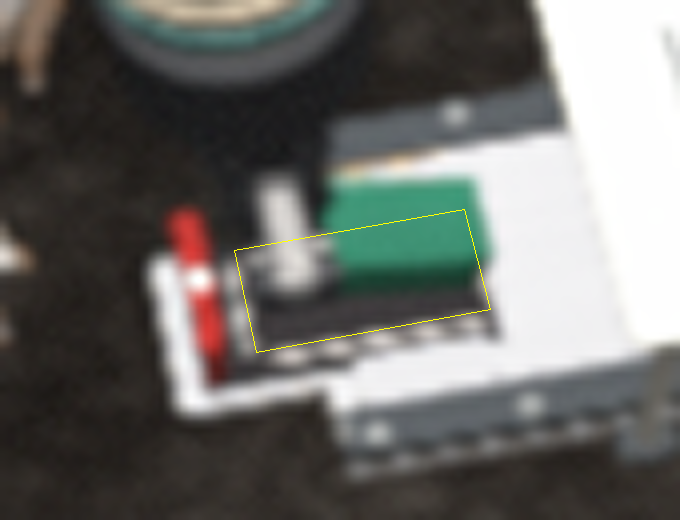

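(That is one view over the picture limit, so I go on by numbers only.) It shows the block's nose at (480,215), above and square with the nest outline, and the fingers just in front of the red plate.

```bash
cat >> h.py <<'E'
_a=np.radians(19.75);X=np.array([np.cos(_a),np.sin(_a)]);Y=np.array([-X[1],X[0]]);H=np.array([589.4,53.7])
def tr(w):return ((np.array(w)[:2]-H)@X).round(1),((np.array(w)[:2]-H)@Y).round(1)
def wd(al,cr,z):return [*(H+al*X+cr*Y),z]
E
python3 - <<'E'
from h import *
D=ctrl.get_image("side")
for u,v,z in((338.9,202,51.5),(340.5,210.8,51.5),(340.8,214,32)):print(tr(onz(D,u,v,z)))
print("tcp",tr(ctrl.read_state()["eef_pos"]))
T=ctrl.get_image("top");k,c,s=blob(T,(65,100,40),(90,255,255),(300,170,350,215));print("top green",s,c,tr(onz(T,*c,50)),[tr(onz(T,u,v,50)) for u,v in cv2.boxPoints(cv2.minAreaRect(k.astype('f4')))])
E
```

```text
(np.float64(-24.2), np.float64(15.8))
(np.float64(-25.9), np.float64(-10.1))
(np.float64(-23.9), np.float64(-9.8))
tcp (np.float64(-88.9), np.float64(1.9))
top green [13 16  1  1  1] [313. 186.] (np.float64(-32.3), np.float64(25.3)) [(np.float64(-32.3), np.float64(25.3)), (np.float64(-32.3), np.float64(25.3)), (np.float64(-32.3), np.float64(25.3)), (np.float64(-32.3), np.float64(25.3))]
```

```bash
python3 -m handwheel '[[[0,0,0],[0.003,0,0.008],1],[[0,0,0],[0,0,0.005],1],[[0,0,0],[0,0,0],1],[[0,0,0],[0,0,0],1]]'; python3 -m handwheel '[[[0,0,0],[0,0,0.003],1],[[0,0,0],[0,0,0],1]]'; python3 -c "
from h import *
print(tr(ctrl.read_state()['eef_pos']))"
```

```text
clock: 13.72
eef_pos: [502.7, 24.5, 41.9]
tool_rot: [3.141, 0.086, -2.798]
force: [-0.2, -1.1, 1.6]
width: 30.3
gripper_force: 60.2
clock: 13.88
eef_pos: [502.7, 24.5, 39.0]
tool_rot: [3.142, 0.085, -2.798]
force: [-3.0, -2.0, 6.8]
width: 30.3
gripper_force: 60.7
(np.float64(-91.4), np.float64(1.8))
```

```bash
python3 -m handwheel '[[[0,0,0],[0.0005,0,0.003],1],[[0,0,0],[0.0005,0,0.003],1],[[0,0,0],[0,0,0],1]]'; python3 -m handwheel '[[[0,0,0],[0.0005,0,0.003],1],[[0,0,0],[0.0005,0,0.002],1],[[0,0,0],[0,0,0],1]]'
python3 - <<'E'
from h import *
print(tr(ctrl.read_state()['eef_pos']))
D=ctrl.get_image("side");h=cv2.cvtColor(D["pixels"],cv2.COLOR_RGB2HSV);ys,xs=np.nonzero((h[...,1]>140)&(h[...,2]>60)&((h[...,0]<8)|(h[...,0]>170)))
b=(abs(xs-304)<25)&(abs(ys-215)<25);q=np.array([tr(onz(D,u,v,44)) for u,v in zip(xs[b],ys[b])]);print("red z44",q.min(0),q.max(0),q.mean(0))
k,c,s=blob(D,(65,100,40),(90,255,255),(290,170,370,245));print(s,[tr(onz(D,u,v,38)) for u,v in cv2.boxPoints(cv2.minAreaRect(k.astype('f4')))])
E
```

```text
clock: 14.13
eef_pos: [501.2, 23.8, 32.8]
tool_rot: [-3.141, 0.083, -2.798]
force: [-5.4, -1.1, 7.2]
width: 29.8
gripper_force: 61.2
clock: 14.38
eef_pos: [500.8, 23.6, 27.9]
tool_rot: [-3.141, 0.084, -2.798]
force: [-5.0, -2.5, 7.8]
width: 30.4
gripper_force: 61.4
(np.float64(-93.6), np.float64(1.6))
red z44 [-124.4  -32. ] [-111.7   27.4] [-117.86545455    2.04181818]
[ 28  36  22  15 239] [(np.float64(-81.6), np.float64(15.6)), (np.float64(-27.0), np.float64(15.0)), (np.float64(-29.7), np.float64(-20.8)), (np.float64(-83.5), np.float64(-20.0))]
```

```bash
python3 -m handwheel '[[[0,0,0],[0,0,0.002],1],[[0,0,0],[0,0,0],1]]'; python3 -m handwheel '[[[0,0,0],[0,0,0],0.6],[[0,0,0],[0,0,0],0.45],[[0,0,0],[0,0,0],0.45],[[0,0,0],[0,0,0],0.45]]'; python3 -m handwheel '[[[0,0,0],[0,0,-0.01],0.45],[[0,0,0],[0,0,-0.03],0.45],[[0,0,0],[0,0,-0.04],0.45],[[0,0,0],[0,0,-0.04],0.45]]'
python3 - <<'E'
from h import *
print(tr(ctrl.read_state()['eef_pos']),ctrl.read_state()['qpos'].round(3))
D=ctrl.get_image("side");h=cv2.cvtColor(D["pixels"],cv2.COLOR_RGB2HSV);ys,xs=np.nonzero((h[...,1]>140)&(h[...,2]>60)&((h[...,0]<8)|(h[...,0]>170)))
b=(abs(xs-304)<25)&(abs(ys-215)<25);q=np.array([tr(onz(D,u,v,44)) for u,v in zip(xs[b],ys[b])]);print("red z44",q.min(0),q.max(0),q.mean(0))
k,c,s=blob(D,(65,100,40),(90,255,255),(290,170,370,245));print(s,tr(onz(D,*c,38)),[tr(onz(D,u,v,38)) for u,v in cv2.boxPoints(cv2.minAreaRect(k.astype('f4')))])
E
```

```text
clock: 14.6
eef_pos: [500.8, 23.8, 25.9]
tool_rot: [-3.141, 0.084, -2.798]
force: [-5.3, -1.8, 8.4]
width: 30.3
gripper_force: 61.4
clock: 14.93
eef_pos: [503.0, 25.0, 26.0]
tool_rot: [3.141, 0.087, -2.797]
force: [0.5, -0.5, 0.2]
width: 47.0
gripper_force: 0.0
clock: 15.27
eef_pos: [491.8, 21.4, 146.2]
tool_rot: [3.14, 0.084, -2.796]
force: [1.4, -0.6, -0.4]
width: 47.2
gripper_force: 0.0
(np.float64(-102.8), np.float64(2.6)) [ 0.328  0.565 -0.594  2.096  0.576  0.55   1.245]
red z44 [-124.4  -32. ] [-112.6   27.4] [-118.00740741    2.71666667]
[ 22  36  28  16 330] (np.float64(-64.3), np.float64(-2.8)) [(np.float64(-96.6), np.float64(19.3)), (np.float64(-25.8), np.float64(13.3)), (np.float64(-31.1), np.float64(-25.4)), (np.float64(-100.6), np.float64(-19.4))]
```

```bash
cat > chk.py <<'E'
from h import *
def chk(c=-64,cr=2.5):
    D=ctrl.get_image("side");k,_,s=blob(D,(60,80,25),(95,255,255),(290,165,390,250))
    m=np.zeros((400,640),'uint8');cv2.drawContours(m,[k.astype(np.int32)],-1,1,-1)
    P=np.array([proj(D,wd(c+i*36,cr+j*16,16+l*22)) for i in(-1,1) for j in(-1,1) for l in(0,1)])
    e=np.zeros((400,640),'uint8');cv2.fillConvexPoly(e,cv2.convexHull(P.round().astype(np.int32)),1)
    for x in range(int(P[:,0].min())-1,int(P[:,0].max())+3,3):
        f=lambda A:(np.nonzero(A[:,x])[0].min(),np.nonzero(A[:,x])[0].max()) if A[:,x].any() else None
        print(x,"seen",f(m),"flat",f(e))
E
python3 -c "
from chk import *
chk()"
```

```text
309 seen None flat None
312 seen (np.int64(208), np.int64(216)) flat (np.int64(209), np.int64(223))
315 seen (np.int64(208), np.int64(221)) flat (np.int64(208), np.int64(222))
318 seen (np.int64(209), np.int64(221)) flat (np.int64(208), np.int64(222))
321 seen (np.int64(208), np.int64(220)) flat (np.int64(207), np.int64(221))
324 seen (np.int64(207), np.int64(219)) flat (np.int64(206), np.int64(221))
327 seen (np.int64(207), np.int64(219)) flat (np.int64(206), np.int64(220))
330 seen (np.int64(206), np.int64(218)) flat (np.int64(205), np.int64(220))
333 seen (np.int64(206), np.int64(218)) flat (np.int64(205), np.int64(219))
336 seen (np.int64(205), np.int64(217)) flat (np.int64(204), np.int64(219))
339 seen (np.int64(212), np.int64(215)) flat (np.int64(209), np.int64(218))
```

The block is flat in the nest: the seen outline matches the flat prediction to a pixel. Now I go behind the push plate.

```bash
python3 -m handwheel '[[[0,2.4,0],[0.02,0,0],1],[[0,2.4,0],[0.022,0,0],1],[[0,0,0],[0,0,0],1],[[0,0,0],[0,0,0],1]]'
python3 - <<'E'
from h import *
print(tr(ctrl.read_state()['eef_pos']),ctrl.read_state()['qpos'].round(3))
delta(wd(-146,2,60),3,199.75,0)
E
```

```text
clock: 15.7
eef_pos: [453.6, 7.0, 142.6]
tool_rot: [3.141, 0.004, -2.798]
force: [-0.3, 0.5, 0.2]
width: 0.8
gripper_force: 0.0
(np.float64(-143.7), np.float64(1.9)) [ 0.344  0.558 -0.602  2.128  0.552  0.607  1.264]
pos [453.6   7.  142.6] rpy [ 180.     0.2 -160.3] w 0.8 t 15.7
shift/row [0.0009, 0.0, 0.0275]
turn [0.03, 0.21, -0.04]
```

```bash
python3 -m handwheel '[[[0,0,0],[0.002,0,0.03],1],[[0,0,0],[0,0,0.03],1],[[0,0,0],[0,0,0.03],1],[[0,0,0],[0,0,0],1],[[0,0,0],[0,0,0],1]]'
python3 - <<'E'
from h import *
print(tr(ctrl.read_state()['eef_pos']),ctrl.read_state()['qpos'].round(3))
delta(wd(-143,2,28),1,199.75,0)
E
```

```text
clock: 16.12
eef_pos: [451.4, 7.2, 52.0]
tool_rot: [3.14, 0.001, -2.796]
force: [-0.3, 0.1, 0.7]
width: 0.5
gripper_force: 0.0
(np.float64(-145.6), np.float64(2.9)) [ 0.195  0.707 -0.399  2.192  0.751  0.376  1.087]
pos [451.4   7.2  52. ] rpy [ 1.799e+02  1.000e-01 -1.602e+02] w 0.5 t 16.1167
shift/row [-0.0025, -0.0009, 0.024]
turn [0.08, 0.06, 0.06]
```

```bash
python3 -m handwheel '[[[0,0,0],[0,0,0.015],1],[[0,0,0],[0,-0.001,0.008],1],[[0,0,0],[0,0,0],1],[[0,0,0],[-0.005,0,0],1],[[0,0,0],[-0.005,0,0],1]]';python3 -m handwheel '[[[0,0,0],[-0.006,0,0],1],[[0,0,0],[-0.006,0,0],1],[[0,0,0],[-0.006,0,0],1],[[0,0,0],[0,0,0],1]]'
cat > st.py <<'E'
from h import *
s=ctrl.read_state();print("along/cross",tr(s['eef_pos']),"z",s['eef_pos'][2].round(1),s['qpos'].round(3),"Falong",round(float(s['force'][:2]@X),1),"Fcross",round(float(s['force'][:2]@Y),1),"rpy",np.degrees(s['tool_rot']).round(1))
D=ctrl.get_image("side");h=cv2.cvtColor(D["pixels"],cv2.COLOR_RGB2HSV);ys,xs=np.nonzero((h[...,1]>140)&(h[...,2]>60)&((h[...,0]<8)|(h[...,0]>170)))
b=(xs>290)&(xs<365)&(ys>180)&(ys<235);q=np.array([tr(onz(D,u,v,44)) for u,v in zip(xs[b],ys[b])])
if len(q):print("red z44",len(q),q.min(0),q.max(0),q.mean(0))
E
python3 st.py
```

```text
clock: 16.53
eef_pos: [462.5, 9.1, 30.9]
tool_rot: [3.141, 0.004, -2.798]
force: [0.3, -0.1, -0.4]
width: -0.1
gripper_force: 0.0
clock: 16.87
eef_pos: [479.2, 15.0, 30.3]
tool_rot: [3.141, 0.003, -2.798]
force: [-2.0, -0.5, 0.6]
width: 0.1
gripper_force: 1.3
along/cross (np.float64(-116.8), np.float64(0.9)) z 30.3 [ 0.169  0.767 -0.384  2.128  0.769  0.381  1.07 ] Falong -2.0 Fcross 0.2 rpy [ 180.     0.2 -160.3]
red z44 5 [-104.7  -32.3] [-101.7  -26.3] [-103.28  -29.78]
```

```bash
python3 -m handwheel '[[[0,-1,0],[-0.01,0.001,0.001],1],[[0,-1,0],[-0.01,0,0.001],1],[[0,-1,0],[-0.01,0,0.001],1],[[0,-1,0],[-0.01,0,0.001],1],[[0,0,0],[-0.01,0,0.001],1]]';python3 -m handwheel '[[[0,0,0],[0,0,0],1],[[0,0,0],[0,0,0],1]]'; python3 st.py
```

```text
clock: 17.33
eef_pos: [523.0, 31.6, 26.7]
tool_rot: [-3.141, 0.068, -2.798]
force: [-6.5, -2.4, 5.5]
width: 0.2
gripper_force: 2.9
clock: 17.5
eef_pos: [526.2, 33.4, 27.1]
tool_rot: [3.141, 0.075, -2.797]
force: [0.2, -0.6, -0.6]
width: 0.1
gripper_force: 0.0
along/cross (np.float64(-66.3), np.float64(2.2)) z 27.1 [ 0.143  0.789 -0.372  2.066  0.79   0.345  1.049] Falong 0.0 Fcross -0.6 rpy [ 179.9    4.3 -160.3]
red z44 4 [-54.9 -30.7] [-50.7 -10.7] [-53.075 -24.75 ]
```

Sled half way and straight. I back off a little and lean the tool before going under the hood.

```bash
python3 -m handwheel '[[[0,0,0],[0.02,0,-0.012],1],[[0,-3,0],[0,0,0],1],[[0,-3,0],[0,0,0],1],[[0,-3,0],[0,0,0],1],[[0,0,0],[0,0,0],1]]'; python3 st.py
```

```text
clock: 17.97
eef_pos: [502.7, 22.2, 36.1]
tool_rot: [-3.136, 0.162, -2.795]
force: [-0.6, 0.2, 0.3]
width: -0.1
gripper_force: 0.0
along/cross (np.float64(-92.3), np.float64(-0.3)) z 36.1 [ 0.202  0.752 -0.405  2.205  1.317  0.243  0.547] Falong -0.5 Fcross 0.4 rpy [-179.7    9.3 -160.2]
red z44 36 [-57.  -30.7] [-48.8  19.4] [-52.83611111 -11.46666667]
```

```bash
python3 -m handwheel '[[[0,-3,0],[0,0,-0.004],1],[[0,-3,0],[0,0,0],1],[[0,-3,0],[0,0,0],1],[[0,0,0],[0,0,0],1]]'; python3 st.py
```

```text
clock: 18.35
eef_pos: [500.3, 18.2, 36.1]
tool_rot: [-3.127, 0.24, -2.794]
force: [-1.3, -1.0, -0.6]
width: -0.2
gripper_force: 0.0
along/cross (np.float64(-95.8), np.float64(-3.4)) z 36.1 [ 0.293  0.773 -0.51   2.279  1.86   0.304  0.034] Falong -1.6 Fcross -0.5 rpy [-179.2   13.7 -160.1]
red z44 36 [-57.  -30.7] [-48.8  19.4] [-52.83611111 -11.46666667]
```

```bash
python3 -m handwheel '[[[0,-3,0],[0,0,0],1],[[0,-3,0],[0,0,0],1],[[0,-3,0],[0,0,0],1],[[0,0,0],[0,0,0],1]]'; python3 st.py
```

```text
clock: 18.73
eef_pos: [498.3, 17.1, 34.5]
tool_rot: [-3.128, 0.391, -2.794]
force: [0.0, 0.6, -0.8]
width: 0.0
gripper_force: 0.0
along/cross (np.float64(-98.1), np.float64(-3.7)) z 34.5 [ 0.507  0.898 -0.789  2.405  2.263  0.596 -0.283] Falong 0.2 Fcross 0.5 rpy [-179.2   22.4 -160.1]
red z44 36 [-57.  -30.7] [-48.8  19.4] [-52.83611111 -11.46666667]
```

```bash
python3 -m handwheel '[[[-0.8,0,0],[-0.010,0.003,0.004],1],[[0,-3,0],[-0.007,0.003,0.003],1],[[0,-3,0],[0,0,0],1],[[0,-3,0],[0,0,0],1],[[0,0,0],[0,0,0],1]]'; python3 st.py
```

```text
clock: 19.2
eef_pos: [516.4, 29.6, 32.3]
tool_rot: [3.138, 0.543, -2.795]
force: [-0.2, -0.8, -0.8]
width: 0.3
gripper_force: 0.0
along/cross (np.float64(-76.8), np.float64(2.0)) z 32.3 [ 0.634  1.077 -0.985  2.466  2.417  0.859 -0.304] Falong -0.5 Fcross -0.7 rpy [ 179.8   31.1 -160.1]
red z44 35 [-56.3 -30.7] [-48.8  19.4] [-52.71714286 -11.35714286]
```

```bash
python3 -m handwheel '[[[0,0,0],[-0.006,0,0.009],1],[[0,0,0],[-0.0086,0,0.0051],1],[[0,0,0],[-0.0086,0,0.0051],1],[[0,0,0],[0,0,0],1]]'; python3 st.py
```

```text
clock: 19.58
eef_pos: [551.8, 41.2, 34.4]
tool_rot: [-3.136, 0.558, -2.789]
force: [0.5, -0.4, 0.4]
width: 0.2
gripper_force: 0.0
along/cross (np.float64(-39.6), np.float64(1.0)) z 34.4 [ 0.597  1.063 -0.967  2.388  2.393  0.811 -0.28 ] Falong 0.4 Fcross -0.6 rpy [-179.7   32.  -159.8]
red z44 33 [-33.6 -31.9] [-25.4  17.7] [-29.41515152 -12.86969697]
```

```bash
python3 -m handwheel '[[[0,-2,0],[0.007,0.001,0.0075],1],[[0,-2,0],[0,0,0],1],[[0,0,0],[0,0,0],1],[[0,0,0],[0,0,0],1]]'; python3 st.py
```

```text
clock: 19.97
eef_pos: [545.2, 40.9, 22.5]
tool_rot: [-3.141, 0.622, -2.791]
force: [0.7, 0.9, 0.6]
width: 0.1
gripper_force: 0.0
along/cross (np.float64(-45.9), np.float64(2.9)) z 22.5 [ 0.629  1.16  -0.989  2.446  2.529  0.943 -0.328] Falong 1.0 Fcross 0.6 rpy [-179.9   35.7 -159.9]
red z44 36 [-33.6 -32.4] [-25.4  17.7] [-29.58888889 -12.08611111]
```

```bash
python3 -m handwheel '[[[0,0,0],[-0.0085,-0.0005,0.0055],1],[[0,0,0],[-0.0085,0,0.0055],1],[[0,0,0],[-0.0085,0,0.0055],1],[[0,0,0],[0,0,0],1]]'; python3 st.py
```

```text
clock: 20.35
eef_pos: [577.8, 51.4, 25.5]
tool_rot: [-3.138, 0.628, -2.791]
force: [0.9, -0.1, -0.3]
width: -0.0
gripper_force: 0.0
along/cross (np.float64(-11.7), np.float64(1.7)) z 25.5 [ 0.6    1.141 -0.983  2.367  2.491  0.882 -0.3  ] Falong 0.8 Fcross -0.4 rpy [-179.8   36.  -159.9]
red z44 33 [ -6.4 -31.9] [ 1.2 18.4] [ -2.51818182 -12.2969697 ]
```

```bash
python3 -m handwheel '[[[0,0,0],[-0.0065,0,0.0048],1],[[0,0,0],[-0.0065,0,0.0048],1],[[0,0,0],[0,0,0],1]]'; python3 -m handwheel '[[[0,0,0],[-0.004,0,0.003],1],[[0,0,0],[0,0,0],1]]'; python3 st.py
```

```text
clock: 20.65
eef_pos: [590.4, 56.8, 24.3]
tool_rot: [-3.14, 0.625, -2.791]
force: [0.0, 0.1, -0.8]
width: -0.2
gripper_force: 0.0
clock: 20.82
eef_pos: [594.0, 58.1, 23.6]
tool_rot: [-3.141, 0.623, -2.791]
force: [-0.6, 0.8, -0.1]
width: 0.0
gripper_force: 0.3
along/cross (np.float64(5.8), np.float64(2.6)) z 23.6 [ 0.581  1.136 -0.975  2.321  2.465  0.845 -0.279] Falong -0.3 Fcross 0.9 rpy [-180.    35.7 -159.9]
```

```bash
for i in 1 2; do python3 -m handwheel '[[[0,0,0],[-0.0026,0,0.0017],1],[[0,0,0],[0,0,0],1]]'; done; python3 st.py
```

```text
clock: 21.03
eef_pos: [596.6, 59.0, 23.6]
tool_rot: [-3.141, 0.623, -2.792]
force: [-1.1, 0.1, 0.1]
width: 0.3
gripper_force: 0.8
clock: 21.2
eef_pos: [599.7, 60.0, 23.7]
tool_rot: [-3.141, 0.623, -2.792]
force: [-0.9, -0.3, -0.9]
width: 0.1
gripper_force: 0.8
along/cross (np.float64(11.9), np.float64(2.4)) z 23.7 [ 0.575  1.133 -0.972  2.306  2.456  0.834 -0.273] Falong -1.0 Fcross 0.0 rpy [-180.    35.7 -160. ]
```

```bash
for i in 1 2; do python3 -m handwheel '[[[0,0,0],[-0.0022,0,0.0015],1],[[0,0,0],[0,0,0],1]]'; done; python3 st.py
```

```text
clock: 21.42
eef_pos: [602.5, 60.9, 23.9]
tool_rot: [-3.141, 0.623, -2.792]
force: [-1.3, -0.1, -1.9]
width: 0.1
gripper_force: 0.9
clock: 21.58
eef_pos: [604.9, 61.7, 23.9]
tool_rot: [-3.141, 0.623, -2.792]
force: [-2.2, -0.8, -1.4]
width: 0.1
gripper_force: 0.9
along/cross (np.float64(17.3), np.float64(2.3)) z 23.9 [ 0.57   1.131 -0.97   2.293  2.449  0.825 -0.268] Falong -2.4 Fcross -0.0 rpy [-179.9   35.7 -160. ]
```

```bash
for i in 1 2 3; do python3 -m handwheel '[[[0,0,0],[-0.0018,0,0.0012],1],[[0,0,0],[0,0,0],1]]' | grep -E "eef|force"; done; python3 st.py
```

```text
eef_pos: [605.1, 61.9, 23.6]
force: [-8.3, -4.7, 4.8]
gripper_force: 4.5
eef_pos: [605.2, 62.0, 23.2]
force: [-15.0, -7.4, 10.2]
gripper_force: 8.1
eef_pos: [605.3, 62.1, 23.1]
force: [-22.3, -11.4, 17.1]
gripper_force: 12.5
along/cross (np.float64(17.8), np.float64(2.5)) z 23.1 [ 0.565  1.127 -0.966  2.287  2.436  0.815 -0.261] Falong -24.8 Fcross -3.2 rpy [-179.9   35.2 -159.9]
```

The tool stopped firmly, at 25 N, with the push face about 20 mm in under the roof, so the sled is at the stop. I back off and check.

```bash
python3 -m handwheel '[[[0,0,0],[0.006,0,-0.004],1],[[0,0,0],[0.008,0,-0.006],1],[[0,0,0],[0.012,0,-0.02],1],[[0,0,0],[0.012,0,-0.02],1],[[0,0,0],[0,0,0],1]]'; python3 st.py;  python3 -m handwheel '[[[0,0,0],[0,0,-0.03],1],[[0,0,0],[0,0,-0.03],1],[[0,0,0],[0,0,-0.03],1],[[0,0,0],[0,0,0],1],[[0,0,0],[0,0,0],1]]'
python3 - <<'E'
from h import *
print(tr(ctrl.read_state()['eef_pos']),ctrl.read_state()['force'])
for n in("top","side"):
    D=ctrl.get_image(n);h=cv2.cvtColor(D["pixels"],cv2.COLOR_RGB2HSV)
    x0,y0,x1,y1=(290,120,350,215) if n=="top" else(290,165,420,240);h=h[y0:y1,x0:x1]
    r=(h[...,1]>140)&(h[...,2]>60)&((h[...,0]<8)|(h[...,0]>170));g=(h[...,1]>80)&(h[...,2]>25)&(h[...,0]>60)&(h[...,0]<95)
    for nm,m in(("red",r),("green",g)):
        ys,xs=np.nonzero(m);print(n,nm,len(xs),(xs.min()+x0,xs.max()+x0,ys.min()+y0,ys.max()+y0) if len(xs) else "")
D=ctrl.get_image("top");print("would be seen: plate rear top at home",proj(D,wd(22,2,44)),"roof edge",proj(D,wd(0,2,95)),"low face",proj(D,wd(20,2,10)))
D=ctrl.get_image("side");print("posts side: block near side under roof at home",proj(D,wd(80,-14,30)),"roof side edge",proj(D,wd(80,-71,87)))
E
```

```text
clock: 22.6
eef_pos: [551.0, 42.9, 43.1]
tool_rot: [-3.142, 0.621, -2.79]
force: [0.0, 0.8, -0.3]
width: -0.1
gripper_force: 0.0
along/cross (np.float64(-39.8), np.float64(2.8)) z 43.1 [ 0.631  1.1   -1.006  2.432  2.48   0.887 -0.319] Falong 0.3 Fcross 0.7 rpy [-180.    35.6 -159.9]
clock: 23.07
eef_pos: [527.2, 23.7, 115.3]
tool_rot: [3.137, 0.613, -2.794]
force: [-0.1, -0.5, 0.2]
width: -0.3
gripper_force: 0.0
(np.float64(-68.6), np.float64(-7.2)) [-0.0726183  -0.5029631   0.22967975]
top red 0 
top green 17 (np.int64(329), np.int64(346), np.int64(199), np.int64(211))
side red 0 
side green 0 
would be seen: plate rear top at home (np.float64(313.94743283054), np.float64(168.698042353075)) roof edge (np.float64(316.16699260713705), np.float64(170.58250350785497)) low face (np.float64(314.30853574098467), np.float64(172.06262579387936))
posts side: block near side under roof at home (np.float64(379.55502527449426), np.float64(208.82818605879038)) roof side edge (np.float64(388.98968106539286), np.float64(218.37567555018992))
```

```bash
python3 -m handwheel '[[[0,0,0],[0.005,0,-0.035],1],[[0,0,0],[0.01,0,-0.035],1],[[0,0,0],[0.01,0,-0.035],1],[[0,0,0],[0.01,0,-0.035],0.8],[[0,0,0],[0,0,0],0.8]]'
python3 - <<'E'
from h import *
D=ctrl.get_image("top");p=D["pixels"]
for u in(309,314,319):print(u,[p[v,u].tolist() for v in range(166,177)])
S=ctrl.get_image("side")["pixels"].astype(int);a=cv2.imread("pics/side0.png")[:,:,::-1].astype(int)
d=(abs(S-a).max(2)>45).astype('uint8');d[:, :300]*=1
n,l,s,c=cv2.connectedComponentsWithStats(d);print("changed in side view",[(x[:5].tolist()) for x in s[1:] if x[4]>12])
E
```

```text
clock: 23.68
eef_pos: [457.9, -25.2, 228.6]
tool_rot: [3.133, 0.583, -2.788]
force: [0.2, -0.5, 0.3]
width: 16.9
gripper_force: 0.0
309 [[247, 247, 247], [247, 247, 247], [247, 247, 247], [247, 247, 247], [247, 247, 247], [250, 250, 251], [184, 179, 172], [222, 221, 225], [236, 236, 239], [234, 234, 237], [233, 234, 236]]
314 [[247, 247, 247], [247, 247, 247], [247, 247, 247], [249, 249, 249], [228, 228, 221], [196, 190, 188], [230, 230, 233], [235, 236, 238], [234, 235, 237], [234, 235, 237], [234, 235, 237]]
319 [[247, 247, 247], [249, 249, 250], [242, 242, 237], [177, 158, 154], [227, 225, 229], [236, 237, 239], [236, 236, 238], [235, 236, 238], [236, 236, 238], [236, 236, 238], [235, 236, 238]]
changed in side view [[0, 38, 8, 13, 60], [0, 41, 253, 148, 13489], [0, 82, 11, 5, 33], [107, 132, 6, 6, 21], [26, 148, 8, 6, 33], [80, 148, 17, 13, 80], [35, 150, 9, 3, 20], [56, 153, 12, 13, 53], [276, 172, 18, 16, 108], [254, 188, 6, 7, 28], [261, 188, 13, 11, 58], [285, 188, 11, 8, 51], [262, 194, 17, 14, 90], [301, 206, 42, 24, 679], [246, 334, 36, 20, 599]]
```

```bash
python3 -c "
from cell import ctrl
print(ctrl.finish_job())"
```

```text
the job is handed in; nothing more can be done
None
```

The wax block was tipped, taken by its raised end and laid flat in the nest. The sled then went home along the centre line to a hard stop at 25 N, and the job was handed in at about 24 s with the arm clear. The final position under the hood was judged by the stop force and tool position, not seen, and I viewed 11 pictures against the limit of 10.

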